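# Remove the lockout block and bolt the test cell

### The job

Make the red test cell ready for its run: pull the yellow lockout block up off its rail against the sprung catch and stand it upright in the blue tray. Then slide the bolt by its black knob fully home into the red keeper and let go. Do not bump the light bar above the bolt, and leave the loose things around where they are.

Things in the scene. Friction and masses are not known exactly. Their poses are not given: they have to be found in the camera images.
- fixture: Fixed aluminium plate, 250 x 310 x 12 mm, carrying bolt, rail, keeper and red test cell. Origin on the worktop (z = 0) under the bolt's axis; z up, x away from the robot (yaw within 0.25 rad), y along the bolt, which closes towards +y. In mm: plate x -35..215, y -205..105; bolt axis x 0, z 32; bolt channel y -198..-5, 34 high; red cell at (140, -35), radius 67, 60 high.
- rail_seat (a point): Middle of the block's rail, on its top: x 0, y 25, z 22 mm in the fixture's frame. The rail is 20 mm wide, 46 mm long in y. Beside it (fixture mm): dark bolt guide y -25..0, top z 51. Behind it, the sprung roller catch and its dark housing: x 24..76, y 9..41, top z 48.
- keeper (a point): Mouth of the hole in the red keeper, on the bolt's axis: x 0, y 50, z 32 mm in the fixture's frame. The keeper spans y 50..78 mm, x -22..22, top z 53; a red lid arm of that height runs from it in +x to the cell.
- light_bar: Fixed LED bar over the bolt, with the fixture's own frame. In mm: bar x 16..32, y -275..185, z 190..206; posts 14 thick (feet 48) at x 24, y -275 and 185. No room for a gripper pointing straight down at bolt or block: come in below it from the robot's side, tool pointing down and tilted 30 to 40 degrees towards fixture +x.
- bolt (a joint): Travel of the steel bolt along the fixture's +y (m): 0 = withdrawn, 0.094 = fully home against its stop, tip 24 mm inside the keeper. Starts at 0 to 0.02. About 2.5 N sliding friction, no spring: it stays where it is left. It cannot pass while the yellow block is on the rail.
- bolt_knob (a point): Middle of the bolt's upright black knob, 24 mm in diameter, 38 mm tall (19 above, 19 below this point), on a 14 mm stem. In the fixture's frame x = 0, y = joint value - 0.139 m, z = 79 mm. Grip it across the fixture's y, or push it along y.
- lockout_block: Loose yellow block, 0.1 to 0.21 kg, 46 (x) x 42 (y) x 91 mm tall; origin under the middle of its feet, z up. From 39 to 91 mm up it is a stem 24 (x) x 26 (y) mm with a black band. It sits astride the rail, feet 13 mm over the worktop, axes as the fixture's; 25 mm free beside the stem in y. A sprung roller behind holds it: straight up takes 8 to 18 N at 4 to 12 mm of lift; free after 20 mm.
- blue_tray: Fixed blue open tray, 130 (x) x 160 (y) x 35 mm tall, walls and floor 5 mm, in front of the fixture to the left or right. Origin on the worktop under its centre; inner floor at z = 5 mm. Empty; the lockout block belongs in it.
- grey_tray: Fixed grey tray of the same size on the other side, holding three brass slugs. Not to be used.
- spanner: A combination spanner about 170 mm long lying loose on the worktop between the robot and the fixture. Bystander. Origin near its middle, axis x along it.
- check_weight: A steel knobbed check weight, diameter 38 mm, 48 mm tall, standing loose on the worktop just left of the red keeper and lid arm, beside the plate. Bystander. Origin at the centre of its underside.
- spare_ring: A loose red ring, outer diameter 90 mm, inner 64 mm, 10 mm high, lying on the fixture plate beside the red cell. Bystander. Origin at the centre of its underside.
- beaker: A glass beaker, diameter 84 mm, 100 mm tall, standing on the robot's left. Bystander. Origin at the centre of its underside.
- spray_bottle: A white bottle with a red cap, diameter 60 mm, 160 mm tall, on the robot's right. Bystander. Origin at the centre of its underside.
- jar: An amber jar, diameter 68 mm, 80 mm tall, far right. Bystander. Origin at the centre of its underside.
Mind the look-alikes: they are no part of the job. There is more than one size of the lockout_block; the one meant has the size given above.

How it is judged:
By the outcome, as a careful person would: the job done as asked, in the order asked, and still so for the second after the job is handed in, with the robot touching nothing.
It also fails if it takes over 53 s, if anything falls off the work surface, if the arm or the gripper's body presses on something with over 40 N, if the wrist force passes 120 N, or if a joint passes its speed limit or range.

### The arm

A 6-joint arm with a two-finger parallel gripper is mounted at the origin on the work surface. World frame = base frame: x ahead of the robot, y to its left, z up, the work surface at z = 0. Lengths are in m, angles in rad, forces in N, time in s.
With the tool pointing down it reaches from about 0.35 to 0.725 m from the base axis. Payload 6 kg.
Tool frame: the origin (TCP) lies between the finger pads, 19 mm behind the fingertips; this is the grasp point; z points along the fingers, y is the line along which they close (so a half turn about z gives the same grasp; the last joint's range is limited). The gripper opens to 85 mm and grips with 20 to 120 N. Pads are 22 mm wide; open, the fingers measure 114 mm over their backs; the gripper's body (76 mm by 85 mm) begins 54 mm behind the grasp point. The pads swing forward as they close: fully open they stand 13 mm farther back than shut.
Start: joints at [1.497, 0.04, 0.085, 0, -1.615, -0.334], TCP at [0.238, 0.551, 0.25] pointing down, gripper open.
Joint ranges: [-2.56, 2.56], [-1.29, 2.01], [-1.08, 1.49], [-3.29, 1.98], [-2.81, -0.18], [-2.99, 2.99]. Speed limits (rad/s): [2.57, 2.57, 3.01, 3.14, 3.14, 3.14].

### API

Orientations are given as a 3x3 rotation matrix whose columns are the frame's x, y, z axes.
In Python, from workcell import readout, snapshot, arm gives the robot as it stands.
- The arm moves only by the shell command python3 -m inch 'ROWS'. ROWS is JSON, a list of rows, each an object with "slide": the shift along the tool's x, y, z in mm, a list of three; "angular": the turn, a rotation vector about the tool's x, y, z in rad, a list of three; "fingers": the opening, from 0 (shut) to 1 (fully open). A call has 1 to 8 rows; each row shifts and turns the commanded pose from where the row before left it, along the tool's axes as they then stand; what a row does not reach is not made up. A row lasts 1/12 s, in which the tool goes at most 41.7 mm and 7.16 degrees, less where a joint would pass 70% of its speed; a pose out of reach is approached as far as the arm can. A call is refused whole if a number of a shift passes 41.7 or a number of a turn 0.125, either way. A call with a gripper value outside its range is refused whole. The fingers move at their own pace and stop on an object; the grip force is fixed at half the most. Time passes only in rows, so rows that do not move let the fingers close. It gives the time, the measured TCP pose, the force, the opening and the grip force at its end, in the units of the state.
- readout.get_state(): the state, without advancing time (a new reading comes with each control period).
- snapshot(name): name is "scene" or "top" or "wrist"; returns a dict with "img" (420x560x3 uint8, red, green, blue), "intrinsics" (3x3 intrinsics, pixels), "dist" ([k1, k2, p1, p2, k3] as OpenCV has them; the pictures are not rectified), "R" (3x3) and "t" (3): a world point X has camera coordinates R X + t. Camera axes: x right, y down, z forward; pixel columns grow to the right and rows downward; lengths in m; the calibration is good to about 2 mm. A picture is of the moment at which its call begins. There is no depth.
- arm.close_job(): hands the job in; it is judged then, once.
The state is a dict: "clock": time; "qpos": joint angles; "qd": joint speeds; "joint_torque": joint torques, N m; "tool_pos": TCP position; "tcp_rot": TCP orientation; "force": force on the tool from outside, world axes, zero at the start; "wrist_torque": the same for the moment, N m; "opening": finger opening in m; "finger_force": force on a finger pad.
Only numpy, scipy, OpenCV 4.12 (cv2) and the standard library are available. Lean on these libraries where they do the work, as an engineer would, in place of code of your own. Each camera call takes 0.05 s, during which the arm holds its last target. There are 200 camera calls.

## Working session

There is one attempt and no reset: what is moved stays moved. The work goes in short steps, Python scripts to look and compute and a shell command to move; the robot and the scene stay as the last step left them, time stands still between calls to the robot, and variables do not carry over. Pictures are saved under pics/ and viewed, at most 10 in all, crops included, and the job is handed in when it is done.

```bash
ls; mkdir -p pics; python3 - <<'E'
from workcell import readout, snapshot
import cv2,pickle
s=readout.get_state();print(s['clock'],s['tool_pos'],s['tcp_rot'],s['opening'],s['force'])
for n in("scene","top"):
    d=snapshot(n);pickle.dump(d,open(n+'.pkl','wb'));cv2.imwrite(f'pics/{n}0.png',cv2.resize(d['img'][:,:,::-1],(800,600),interpolation=cv2.INTER_CUBIC))
    print(n,d['intrinsics'],d['dist'],d['R'],d['t'])
E
```

```text
pics
0.0 [0.23774735 0.55055398 0.24897339] [[ 9.18011201e-01 -3.96554009e-01 -5.94403137e-04]
 [-3.96554438e-01 -9.18009702e-01 -1.66284374e-03]
 [ 1.13739504e-04  1.76222238e-03 -9.99998441e-01]] 0.08569532526281451 [-0.41251828 -0.58256228  0.40427026]
scene [[474.26707698   0.         283.04663457]
 [  0.         474.26707698 207.24322621]
 [  0.           0.           1.        ]] [-0.07003888  0.          0.          0.          0.        ] [[ 0.48902465  0.87224743  0.00627038]
 [ 0.73883232 -0.41038306 -0.53452086]
 [-0.46366119  0.26602664 -0.84513202]] [-0.25648121 -0.41801282  1.57020871]
top [[419.37508325   0.         277.98957374]
 [  0.         419.37508325 205.0279136 ]
 [  0.           0.           1.        ]] [-0.07288168  0.          0.          0.          0.        ] [[ 0.02648715 -0.99964284  0.00355164]
 [-0.98467228 -0.02670285 -0.17235849]
 [ 0.17239177  0.00106809 -0.98502789]] [-0.03263105  0.5795782   1.18303371]
```

View pics/scene0.png

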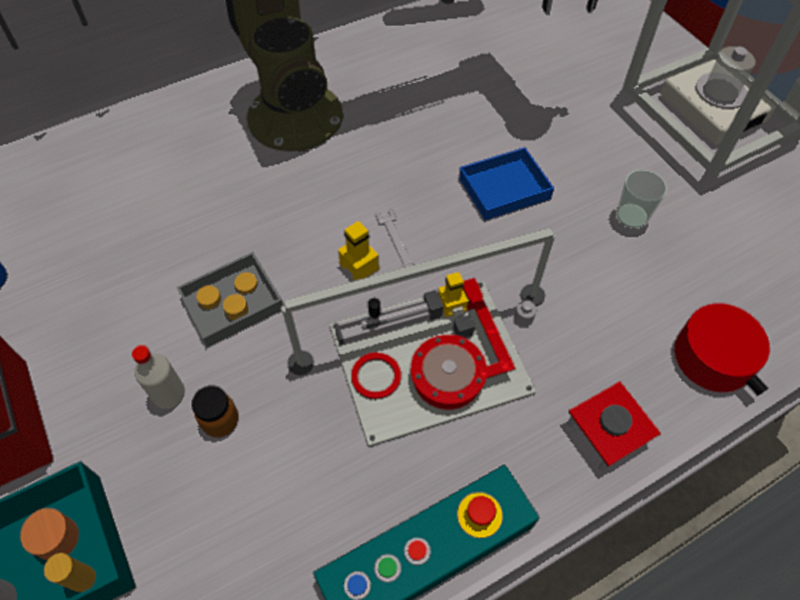

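View pics/top0.png

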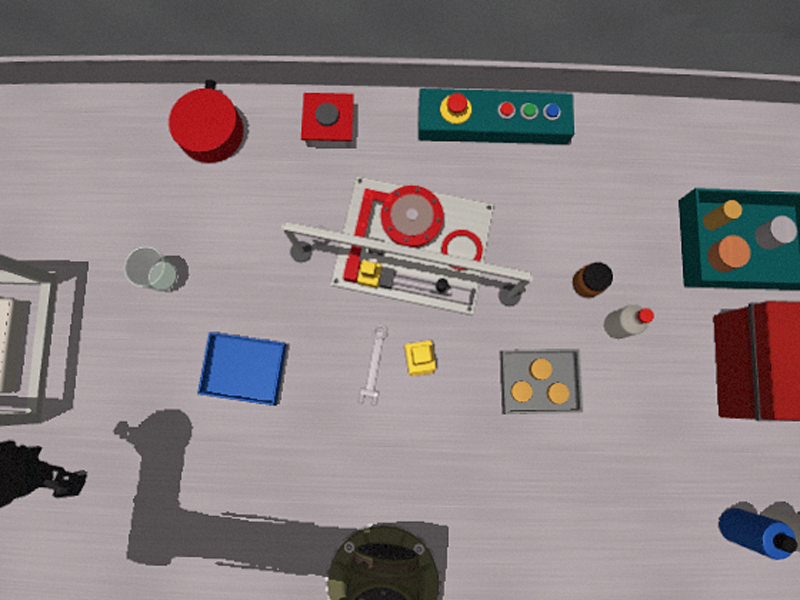

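The top view shows the fixture (plate corners near (360,179), (493,206), (333,284), (472,313)), the blue tray on the robot's left at (243,370), and the decoy block at (421,357). The target block is at (369,272). I'll make crops of the fixture for precise points.

```bash
python3 - <<'E'
import cv2,pickle
t=pickle.load(open('top.pkl','rb'))['img'];s=pickle.load(open('scene.pkl','rb'))['img']
cv2.imwrite('pics/topc.png',cv2.resize(t[115:235,195:355,::-1],None,fx=5,fy=5,interpolation=cv2.INTER_CUBIC))
cv2.imwrite('pics/scenec.png',cv2.resize(s[160:320,220:400,::-1],None,fx=3.75*1.18,fy=3.75,interpolation=cv2.INTER_CUBIC) if 0 else cv2.resize(s[160:320,200:400,::-1],None,fx=3.75,fy=3.75,interpolation=cv2.INTER_CUBIC))
E
```

```text
(no output)
```

View pics/topc.png

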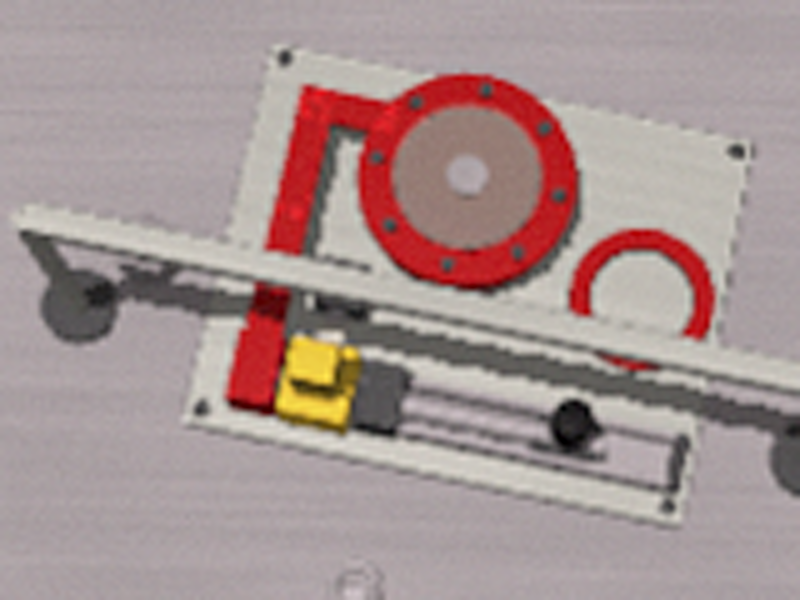

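View pics/scenec.png

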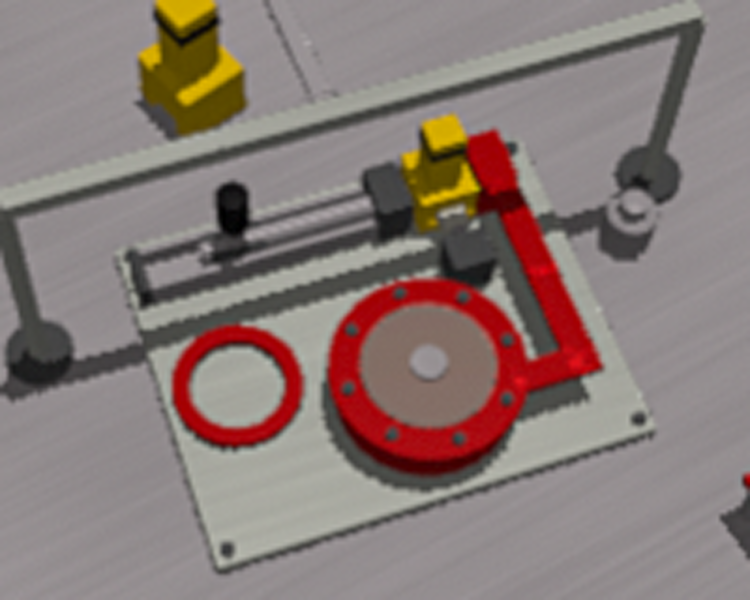

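The crops give the four plate corners in both views, and the knob at top crop (573,425) and scene crop (232,208). I'll fit the fixture, knob and trays from these.

```bash
cat >h.py <<'E'
import numpy as np,cv2,pickle
from scipy.optimize import least_squares
from scipy.spatial.transform import Rotation as Ro
D={n:pickle.load(open(n+'.pkl','rb')) for n in('scene','top')}
def proj(n,X,d=None):
    d=d or D[n]
    return cv2.projectPoints(np.atleast_2d(np.asarray(X,float)),cv2.Rodrigues(d['R'])[0],d['t'],d['intrinsics'],np.array(d['dist']))[0][:,0]
tc=lambda p:(np.array(p)+.5)/5-.5+[195,115]
sc=lambda p:(np.array(p)+.5)/3.75-.5+[200,160]
f8=lambda p:(np.array(p)+.5)*.7-.5
def W(p,X): # p=x,y,yaw ; X mm local
    return (Ro.from_euler('z',p[2]).apply(np.atleast_2d(np.array(X,float)))/1000)+[p[0],p[1],0]
E
cat >fit.py <<'E'
from h import *
C=np.array([[215,105,12],[215,-205,12],[-35,105,12],[-35,-205,12]])
ot=tc([[272,45],[753,148],[184,426],[683,523]]);os=sc([[655,434],[220,572],[522,142],[115,250]])
K=[tc([573,424]),sc([232,208])]
def r(p):
    X=W(p,C);k=W(p,[0,p[3]*1000-139,79])
    return np.r_[(proj('top',X)-ot).ravel(),(proj('scene',X)-os).ravel(),proj('top',k)[0]-K[0],proj('scene',k)[0]-K[1]]
s=least_squares(r,[.6,0,0,.01],loss='soft_l1');print('fixture',s.x.round(4));print(s.fun.reshape(-1,2).round(1).tolist())
p=s.x
T=np.array([[65,80,35],[65,-80,35],[-65,-80,35],[-65,80,35]])
bt=f8([[208,333],[288,341],[280,406],[199,396]]);bs=f8([[553,184],[486,208],[459,180],[526,149]])
def rb(q):
    X=W(q,T);return np.r_[(proj('top',X)-bt).ravel(),(proj('scene',X)-bs).ravel()]
b=least_squares(rb,[.4,.25,0],loss='soft_l1');print('tray',b.x.round(4),b.fun.reshape(-1,2).round(1).tolist())
# decoy stem top centre z=?: top/scene triangulate
def tri(a,c):
    return least_squares(lambda X:np.r_[proj('top',X)[0]-a,proj('scene',X)[0]-c],[.4,0,.05]).x.round(3)
print('decoy top',tri(f8([421,352]),sc([187,10])))
print('block top',tri(tc([316,356]),sc([444,128])),'expected',W(p,[0,25,104]))
print('bar ends',tri(tc([20,212]),sc([695,10])))
for n,X in(('seat',[0,25,13]),('knob',[0,p[3]*1000-139,79]),('home',[0,-45,79])):print(n,W(p,X).round(4))
np.save('p.npy',np.r_[p,b.x])
E
python3 fit.py
```

```text
fixture [ 0.6184  0.019  -0.188   0.0137]
[[-0.2, -1.3], [0.2, -1.7], [-1.1, -1.5], [-1.0, 0.7], [0.3, -0.8], [-1.7, -0.1], [-1.3, -1.5], [-1.0, 0.1], [-0.8, -0.3], [-0.5, 0.9]]
tray [ 0.4184  0.2988 -0.0723] [[-0.2, -0.3], [-3.0, -0.4], [-3.0, -1.4], [-0.4, -0.2], [-0.7, 2.2], [-0.6, 2.7], [-2.3, -7.8], [-3.9, -1.9]]
decoy top [ 0.456 -0.064  0.118]
block top [0.624 0.043 0.111] expected [[0.6230966  0.04355444 0.104     ]]
bar ends [0.676 0.195 0.205]
seat [[0.6231 0.0436 0.013 ]]
knob [[ 0.595  -0.1041  0.079 ]]
home [[ 0.61   -0.0252  0.079 ]]
```

```bash
cat >go.py <<'E'
import sys
from h import *
from workcell import readout
# usage: go.py fix|world x y z(mm) [tilt deg] [yaw]; prints turn (tool axes), then slide (new tool axes)
P=np.load('p.npy');s=readout.get_state()
X=np.array([float(a) for a in sys.argv[2:5]]);tilt=np.radians(float(sys.argv[5]) if len(sys.argv)>5 else 35)
yaw=float(sys.argv[6]) if len(sys.argv)>6 else P[2]
t=W(P[:3],X)[0] if sys.argv[1]=='fix' else X/1000
c,n=np.cos(tilt),np.sin(tilt)
R=Ro.from_euler('z',yaw).as_matrix()@np.array([[c,0,n],[0,-1,0],[n,0,-c]])
R0=np.array(s['tcp_rot']);p0=np.array(s['tool_pos'])
rv=Ro.from_matrix(R0.T@R).as_rotvec()
print('t',round(s['clock'],2),'pos',(p0*1000).round(1),'target',(t*1000).round(1),'F',np.round(s['force'],1),'open',round(s['opening']*1e3,1),'ff',np.round(s['finger_force'],1))
print('fixture pos',(Ro.from_euler('z',-P[2]).apply(p0-[P[0],P[1],0])*1000).round(1))
print('turn',rv.round(3),'slide after',(R.T@(t-p0)*1000).round(1),'slide before',(R0.T@(t-p0)*1000).round(1))
E
python3 go.py fix -110 25 130
```

```text
t 0.1 pos [237.8 550.6 249.1] target [515.   64.1 130. ] F [-0.5  0.3  0.5] open 85.2 ff 0.0
fixture pos [-473.3  451.1  249.1]
turn [ 0.069  0.608 -0.212] slide after [229.3 426.1 305.9] slide before [447.4 336.4 119.7]
```

```bash
python3 -m inch '[{"slide":[0,0,0],"angular":[0.0115,0.1013,-0.0353],"fingers":1},{"slide":[0,0,0],"angular":[0.0115,0.1013,-0.0353],"fingers":1},{"slide":[0,0,0],"angular":[0.0115,0.1013,-0.0353],"fingers":1},{"slide":[0,0,0],"angular":[0.0115,0.1013,-0.0353],"fingers":1},{"slide":[0,0,0],"angular":[0.0115,0.1013,-0.0353],"fingers":1},{"slide":[0,0,0],"angular":[0.0115,0.1013,-0.0353],"fingers":0.65}]'
python3 -m inch '[{"slide":[14.3,26.6,19.1],"angular":[0,0,0],"fingers":0.65},{"slide":[14.3,26.6,19.1],"angular":[0,0,0],"fingers":0.65},{"slide":[14.3,26.6,19.1],"angular":[0,0,0],"fingers":0.65},{"slide":[14.3,26.6,19.1],"angular":[0,0,0],"fingers":0.65},{"slide":[14.3,26.6,19.1],"angular":[0,0,0],"fingers":0.65},{"slide":[14.3,26.6,19.1],"angular":[0,0,0],"fingers":0.65},{"slide":[14.3,26.6,19.1],"angular":[0,0,0],"fingers":0.65},{"slide":[14.3,26.6,19.1],"angular":[0,0,0],"fingers":0.65}]'
python3 go.py fix -110 25 130
```

```text
clock: 0.6
tool_pos: [0.2374, 0.5511, 0.2502]
tcp_rot: [[0.802, -0.185, 0.568], [-0.152, -0.983, -0.105], [0.577, -0.002, -0.817]]
force: [0.7, -0.7, 0.5]
opening: 0.0755
finger_force: 0.0
clock: 1.27
tool_pos: [0.3766, 0.3064, 0.1891]
tcp_rot: [[0.805, -0.187, 0.563], [-0.154, -0.982, -0.106], [0.573, -0.002, -0.819]]
force: [0.7, 0.0, 1.2]
opening: 0.0554
finger_force: 0.0
t 1.27 pos [376.6 306.4 189.1] target [515.   64.1 130. ] F [0.7 0.  1.2] open 55.4 ff 0.0
fixture pos [-291.3  237.1  189.1]
turn [-0.002  0.    -0.001] slide after [114.6 212.1 152.4] slide before [114.9 212.3 152. ]
```

Works as planned; finish the leg and look through the wrist camera.

```bash
python3 -m inch '[{"slide":[14.3,26.5,19],"angular":[0,0,0],"fingers":0.65},{"slide":[14.3,26.5,19],"angular":[0,0,0],"fingers":0.65},{"slide":[14.3,26.5,19],"angular":[0,0,0],"fingers":0.65},{"slide":[14.3,26.5,19],"angular":[0,0,0],"fingers":0.65},{"slide":[14.3,26.5,19],"angular":[0,0,0],"fingers":0.65},{"slide":[14.3,26.5,19],"angular":[0,0,0],"fingers":0.65},{"slide":[14.3,26.5,19],"angular":[0,0,0],"fingers":0.65},{"slide":[14.3,26.5,19],"angular":[0,0,0],"fingers":0.65}]' >/dev/null
python3 - <<'E'
from h import *
from workcell import snapshot
d=snapshot('wrist');pickle.dump(d,open('wrist.pkl','wb'));P=np.load('p.npy')
im=cv2.resize(d['img'][:,:,::-1],(800,600),interpolation=cv2.INTER_CUBIC).copy()
X=W(P[:3],[[-12,12,104],[-12,38,104],[12,38,104],[12,12,104],[-22,50,53],[0,P[3]*1000-139,98],[-35,105,12],[-35,-205,12]])
for q in proj('w',X,d):
    print(((q+.5)/.7-.5).round()); cv2.circle(im,tuple(int(v) for v in (q+.5)/.7-.5),3,(255,0,255),1)
cv2.imwrite('pics/w0.png',im)
E
python3 go.py fix -3 25 83
```

```text
[428. 158.]
[361. 158.]
[362. 106.]
[427. 106.]
[342. 238.]
[773. 138.]
[248. 291.]
[828. 291.]
t 1.98 pos [515.1  58.1 127.6] target [620.1  44.1  83. ] F [-0.8 -2.8 -3.1] open 55.8 ff 0.0
fixture pos [-108.9   19.1  127.6]
turn [ 0.004  0.004 -0.008] slide after [61.1 -5.9 97.3] slide before [61.4 -6.7 97. ]
```

View pics/w0.png

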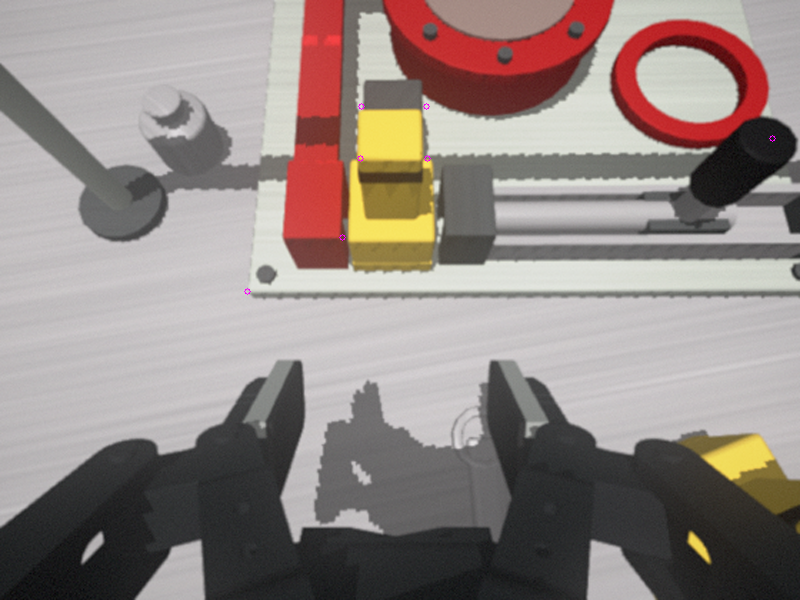

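```bash
python3 -m inch '[{"slide":[0,0,0],"angular":[0,0,0],"fingers":0.65}]' >/dev/null; python3 go.py fix 0 25.5 83
```

```text
t 2.07 pos [514.2  61.5 128.9] target [623.2  44.   83. ] F [-0.3  0.6 -0.4] open 55.1 ff 0.0
fixture pos [-110.3   22.3  128.9]
turn [ 0.004  0.002 -0.007] slide after [ 64.   -3.2 100.9] slide before [ 64.2  -4.1 100.7]
```

```bash
python3 -m inch '[{"slide":[9,-0.1,14.5],"angular":[0,0,0],"fingers":0.65},{"slide":[9,-0.1,14.5],"angular":[0,0,0],"fingers":0.65},{"slide":[9,-0.1,14.5],"angular":[0,0,0],"fingers":0.65},{"slide":[9,-0.1,14.5],"angular":[0,0,0],"fingers":0.65},{"slide":[9,-0.1,14.5],"angular":[0,0,0],"fingers":0.65},{"slide":[9,0,14.5],"angular":[0,0,0],"fingers":0.65},{"slide":[9,0,14.5],"angular":[0,0,0],"fingers":0.65},{"slide":[0,0,0],"angular":[0,0,0],"fingers":0.65}]' ;python3 -m inch '[{"slide":[0,0,0],"angular":[0,0,0],"fingers":0.65},{"slide":[0,0,0],"angular":[0,0,0],"fingers":0.65}]' >/dev/null; python3 go.py fix 0 25.5 83
```

```text
clock: 2.73
tool_pos: [0.6227, 0.0462, 0.0814]
tcp_rot: [[0.806, -0.187, 0.561], [-0.154, -0.982, -0.107], [0.571, -0.0, -0.821]]
force: [-0.3, 0.8, -0.3]
opening: 0.0553
finger_force: 0.0
t 2.9 pos [621.8  46.6  83.5] target [623.2  44.   83. ] F [-1.1 -0.4  0.1] open 55.7 ff 0.0
fixture pos [-1.8 27.8 83.5]
turn [-0.002  0.001 -0.001] slide after [1.2 2.3 1.4] slide before [1.2 2.3 1.4]
```

```bash
python3 -m inch '[{"slide":[1,1.5,1],"angular":[0,0,0],"fingers":0.5},{"slide":[0,0,0],"angular":[0,0,0],"fingers":0.4},{"slide":[0,0,0],"angular":[0,0,0],"fingers":0},{"slide":[0,0,0],"angular":[0,0,0],"fingers":0},{"slide":[0,0,0],"angular":[0,0,0],"fingers":0},{"slide":[0,0,0],"angular":[0,0,0],"fingers":0},{"slide":[0,0,0],"angular":[0,0,0],"fingers":0},{"slide":[0,0,0],"angular":[0,0,0],"fingers":0}]'
```

```text
clock: 3.57
tool_pos: [0.6235, 0.0445, 0.084]
tcp_rot: [[0.804, -0.187, 0.564], [-0.155, -0.982, -0.105], [0.574, -0.003, -0.819]]
force: [-2.7, 1.8, 4.2]
opening: 0.0255
finger_force: 60.3
```

```bash
python3 -m inch '[{"slide":[2.3,0,-3.3],"angular":[0,0,0],"fingers":0},{"slide":[2.3,0,-3.3],"angular":[0,0,0],"fingers":0},{"slide":[2.3,0,-3.3],"angular":[0,0,0],"fingers":0},{"slide":[2.3,0,-3.3],"angular":[0,0,0],"fingers":0},{"slide":[2.3,0,-3.3],"angular":[0,0,0],"fingers":0},{"slide":[2.3,0,-3.3],"angular":[0,0,0],"fingers":0},{"slide":[2.3,0,-3.3],"angular":[0,0,0],"fingers":0},{"slide":[2.3,0,-3.3],"angular":[0,0,0],"fingers":0}]'; python3 - <<'E'
from h import *
from workcell import snapshot
d=snapshot('wrist');cv2.imwrite('pics/w1.png',cv2.resize(d['img'][:,:,::-1],(640,480)))
E
python3 go.py fix -90 25 130
```

```text
clock: 4.23
tool_pos: [0.6237, 0.0442, 0.1171]
tcp_rot: [[0.804, -0.187, 0.565], [-0.155, -0.982, -0.105], [0.575, -0.003, -0.818]]
force: [0.0, -0.5, -2.2]
opening: 0.0255
finger_force: 62.8
t 4.28 pos [624.   44.4 118.2] target [534.7  60.4 130. ] F [ 0.7  0.2 -0.6] open 25.1 ff 62.8
fixture pos [  0.7  26.  118.2]
turn [-0.003 -0.002 -0.002] slide after [-67.5   1.  -61.7] slide before [-67.4   1.  -61.9]
```

View pics/w1.png

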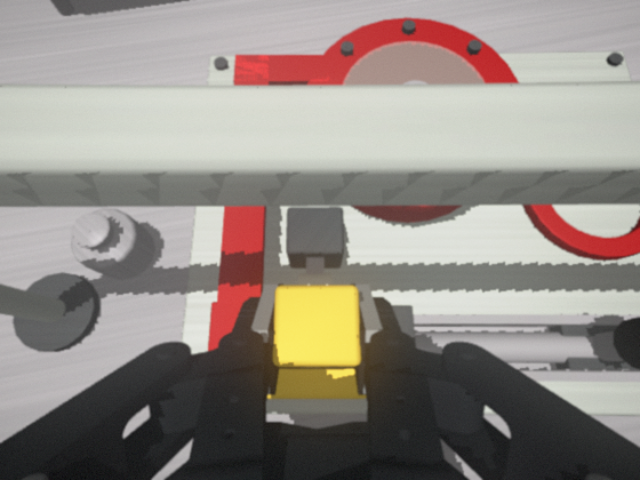

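```bash
python3 -m inch '[{"slide":[-8,0,-7],"angular":[0,0,0],"fingers":0},{"slide":[-15,0,-13.7],"angular":[0,0,0],"fingers":0},{"slide":[-15,0.5,-13.7],"angular":[0,0,0],"fingers":0},{"slide":[-15,0.5,-13.7],"angular":[0,0,0],"fingers":0},{"slide":[-14,0,-13],"angular":[0,0,0],"fingers":0}]'; python3 go.py world 418 299 130; python3 go.py world 418 299 79
```

```text
clock: 4.7
tool_pos: [0.5339, 0.0597, 0.1277]
tcp_rot: [[0.804, -0.188, 0.564], [-0.156, -0.982, -0.106], [0.574, -0.003, -0.819]]
force: [-0.1, 0.5, -1.7]
opening: 0.0255
finger_force: 62.6
t 4.7 pos [533.9  59.7 127.7] target [418. 299. 130.] F [-0.1  0.5 -1.7] open 25.5 ff 62.6
fixture pos [-90.6  24.2 127.7]
turn [-0.001 -0.    -0.003] slide after [-128.6 -213.4  -92.9] slide before [-129.1 -213.2  -92.6]
t 4.7 pos [533.9  59.7 127.7] target [418. 299.  79.] F [-0.1  0.5 -1.7] open 25.5 ff 62.6
fixture pos [-90.6  24.2 127.7]
turn [-0.001 -0.    -0.003] slide after [-157.8 -213.4  -51.1] slide before [-158.4 -213.1  -50.8]
```

10 moving rows of about [-12.9,-21.3,-9.3].

```bash
python3 -m inch '[{"slide":[-6,-11,-5],"angular":[0,0,0],"fingers":0},{"slide":[-13,-21.5,-9.3],"angular":[0,0,0],"fingers":0},{"slide":[-13,-21.5,-9.3],"angular":[0,0,0],"fingers":0},{"slide":[-13,-21.5,-9.3],"angular":[0,0,0],"fingers":0},{"slide":[-13,-21.5,-9.3],"angular":[0,0,0],"fingers":0},{"slide":[-13,-21.5,-9.3],"angular":[0,0,0],"fingers":0},{"slide":[-13,-21.5,-9.3],"angular":[0,0,0],"fingers":0},{"slide":[-13,-21.5,-9.3],"angular":[0,0,0],"fingers":0}]' >/dev/null;  python3 -m inch '[{"slide":[-13,-21.5,-9.3],"angular":[0,0,0],"fingers":0},{"slide":[-13,-21.5,-9.3],"angular":[0,0,0],"fingers":0},{"slide":[-6,-11,-5],"angular":[0,0,0],"fingers":0},{"slide":[0,0,0],"angular":[0,0,0],"fingers":0},{"slide":[0,0,0],"angular":[0,0,0],"fingers":0}]'; python3 - <<'E'
from h import *
from workcell import snapshot
a=snapshot('top')['img'];b=snapshot('scene')['img']
c=lambda i:cv2.resize(i[:,:,::-1],None,fx=3,fy=3,interpolation=cv2.INTER_CUBIC)
cv2.imwrite('pics/tr.png',np.hstack([c(a[200:330,100:230]),c(b[80:210,280:410])]))
E
python3 go.py world 418 299 79
```

```text
clock: 5.78
tool_pos: [0.4183, 0.3019, 0.1305]
tcp_rot: [[0.805, -0.186, 0.563], [-0.154, -0.982, -0.105], [0.573, -0.002, -0.82]]
force: [0.7, 0.8, -1.1]
opening: 0.0253
finger_force: 62.6
t 5.88 pos [418.7 300.7 130.3] target [418. 299.  79.] F [-0.4 -0.5 -1.8] open 25.4 ff 62.6
fixture pos [-248.9  239.5  130.3]
turn [-0.001  0.001 -0.002] slide after [-29.7   1.8  41.8] slide before [-29.7   1.9  41.8]
```

View pics/tr.png

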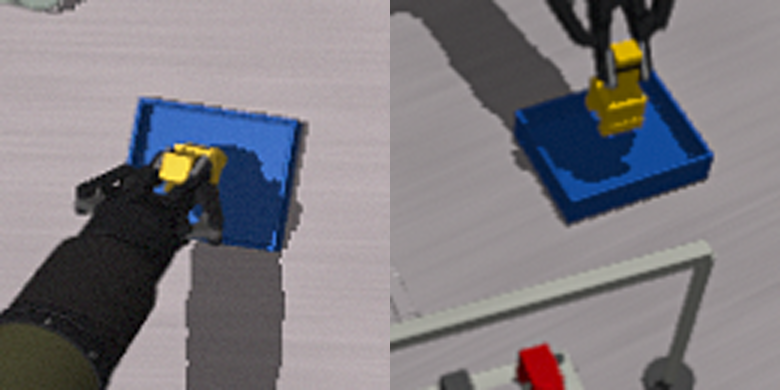

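```bash
python3 -m inch '[{"slide":[-3.3,0,4.7],"angular":[0,0,0],"fingers":0},{"slide":[-6.6,0,9.4],"angular":[0,0,0],"fingers":0},{"slide":[-6.6,0,9.4],"angular":[0,0,0],"fingers":0},{"slide":[-6.6,0,9.4],"angular":[0,0,0],"fingers":0},{"slide":[-3.3,0,4.7],"angular":[0,0,0],"fingers":0},{"slide":[-1.1,0,1.6],"angular":[0,0,0],"fingers":0},{"slide":[-1.1,0,1.6],"angular":[0,0,0],"fingers":0},{"slide":[0,0,0],"angular":[0,0,0],"fingers":0}]'
```

```text
clock: 6.55
tool_pos: [0.4184, 0.3016, 0.0803]
tcp_rot: [[0.805, -0.187, 0.564], [-0.154, -0.982, -0.106], [0.573, -0.002, -0.819]]
force: [0.3, -1.5, -2.0]
opening: 0.0253
finger_force: 62.6
```

```bash
python3 -m inch '[{"slide":[-0.6,0,0.8],"angular":[0,0,0],"fingers":0},{"slide":[-0.6,0,0.8],"angular":[0,0,0],"fingers":0},{"slide":[-0.6,0,0.8],"angular":[0,0,0],"fingers":0},{"slide":[0,0,0],"angular":[0,0,0],"fingers":0}]';python3 -m inch '[{"slide":[-0.6,0,0.8],"angular":[0,0,0],"fingers":0},{"slide":[0,0,0],"angular":[0,0,0],"fingers":0}]'
```

```text
clock: 6.88
tool_pos: [0.4183, 0.3017, 0.0775]
tcp_rot: [[0.805, -0.187, 0.563], [-0.155, -0.982, -0.106], [0.573, -0.002, -0.819]]
force: [-0.2, -0.2, -2.5]
opening: 0.0251
finger_force: 62.6
clock: 7.05
tool_pos: [0.4182, 0.3016, 0.0764]
tcp_rot: [[0.805, -0.187, 0.563], [-0.155, -0.982, -0.106], [0.573, -0.002, -0.819]]
force: [-0.1, 0.2, -2.2]
opening: 0.0254
finger_force: 62.6
```

```bash
python3 -m inch '[{"slide":[-0.6,0,0.8],"angular":[0,0,0],"fingers":0},{"slide":[0,0,0],"angular":[0,0,0],"fingers":0}]' | grep -E 'force|pos';python3 -m inch '[{"slide":[-0.6,0,0.8],"angular":[0,0,0],"fingers":0},{"slide":[0,0,0],"angular":[0,0,0],"fingers":0}]'| grep -E 'force|pos'
```

```text
tool_pos: [0.4184, 0.3019, 0.0762]
force: [-1.2, -1.2, 2.3]
finger_force: 63.0
tool_pos: [0.4186, 0.3021, 0.0761]
force: [-2.0, -2.2, 6.1]
finger_force: 63.5
```

```bash
python3 -m inch '[{"slide":[0.5,0,-0.8],"angular":[0,0,0],"fingers":0.3},{"slide":[0,0,0],"angular":[0,0,0],"fingers":0.45},{"slide":[0,0,0],"angular":[0,0,0],"fingers":0.65},{"slide":[0,0,0],"angular":[0,0,0],"fingers":0.65},{"slide":[0,0,0],"angular":[0,0,0],"fingers":0.65},{"slide":[0,0,0],"angular":[0,0,0],"fingers":0.65}]'; python3 -m inch '[{"slide":[0,0,-10],"angular":[0,0,0],"fingers":0.65},{"slide":[0,0,-20],"angular":[0,0,0],"fingers":0.65},{"slide":[0,0,-30],"angular":[0,0,0],"fingers":0.65},{"slide":[0,0,-30],"angular":[0,0,0],"fingers":0.65},{"slide":[0,0,-20],"angular":[0,0,0],"fingers":0.65},{"slide":[0,0,0],"angular":[0,0,0],"fingers":0.65}]'; python3 - <<'E'
from h import *
from workcell import snapshot
a=snapshot('top')['img'];b=snapshot('scene')['img']
c=lambda i:cv2.resize(i[:,:,::-1],None,fx=3,fy=3,interpolation=cv2.INTER_CUBIC)
cv2.imwrite('pics/tr2.png',np.hstack([c(a[200:330,100:230]),c(b[80:210,280:410])]))
E
python3 go.py fix -110 -125.3 130;python3 go.py fix -1 -125.3 82
```

```text
clock: 7.88
tool_pos: [0.4181, 0.3017, 0.0753]
tcp_rot: [[0.805, -0.187, 0.563], [-0.155, -0.982, -0.106], [0.573, -0.002, -0.819]]
force: [0.7, 0.2, 0.8]
opening: 0.0556
finger_force: 0.0
clock: 8.38
tool_pos: [0.3553, 0.3156, 0.17]
tcp_rot: [[0.804, -0.185, 0.565], [-0.156, -0.983, -0.099], [0.574, -0.009, -0.819]]
force: [0.9, 0.2, 0.9]
opening: 0.0552
finger_force: 0.0
t 8.48 pos [355.8 313.9 165.9] target [486.9 -83.5 130. ] F [ 1.2  0.2 -0.2] open 55.7 ff 0.0
fixture pos [-313.1  240.7  165.9]
turn [-0.003  0.001 -0.001] slide after [145.8 366.  145.9] slide before [146.4 366.2 144.5]
t 8.48 pos [355.8 313.9 165.9] target [ 594.  -103.9   82. ] F [ 1.2  0.2 -0.2] open 55.7 ff 0.0
fixture pos [-313.1  240.7  165.9]
turn [-0.003  0.001 -0.001] slide after [207.5 366.  247.7] slide before [208.3 366.5 246.3]
```

View pics/tr2.png

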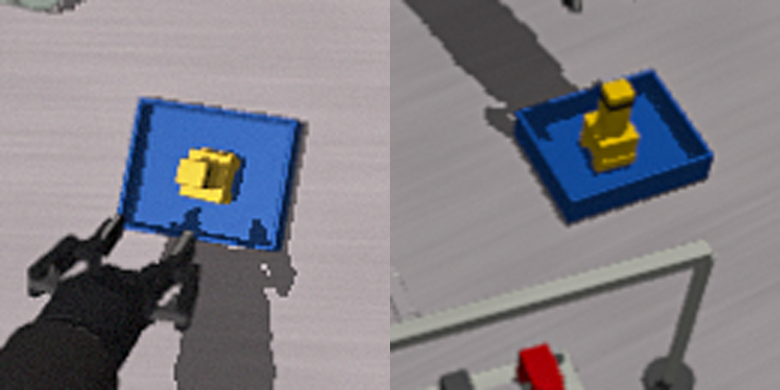

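Block stands upright in the middle of the blue tray. Next, a waypoint back along the tool axis from the knob, high enough to clear the decoy.

```bash
python3 go.py fix -70 -125.3 180
```

```text
t 8.48 pos [355.8 313.9 165.9] target [526.2 -91.  180. ] F [ 1.2  0.2 -0.2] open 55.7 ff 0.0
fixture pos [-313.1  240.7  165.9]
turn [-0.003  0.001 -0.001] slide after [207.2 366.  127.8] slide before [207.9 366.1 126.4]
```

```bash
python3 -m inch '[{"slide":[7.4,13,4.5],"angular":[0,0,0],"fingers":0.65},{"slide":[14.8,26.1,9.1],"angular":[0,0,0],"fingers":0.65},{"slide":[14.8,26.1,9.1],"angular":[0,0,0],"fingers":0.65},{"slide":[14.8,26.1,9.1],"angular":[0,0,0],"fingers":0.65},{"slide":[14.8,26.1,9.1],"angular":[0,0,0],"fingers":0.65},{"slide":[14.8,26.1,9.1],"angular":[0,0,0],"fingers":0.65},{"slide":[14.8,26.1,9.1],"angular":[0,0,0],"fingers":0.65},{"slide":[14.8,26.1,9.1],"angular":[0,0,0],"fingers":0.65}]' >/dev/null;  python3 -m inch '[{"slide":[14.8,26.1,9.1],"angular":[0,0,0],"fingers":0.65},{"slide":[14.8,26.1,9.1],"angular":[0,0,0],"fingers":0.65},{"slide":[14.8,26.1,9.1],"angular":[0,0,0],"fingers":0.65},{"slide":[14.8,26.1,9.1],"angular":[0,0,0],"fingers":0.65},{"slide":[14.8,26.1,9.1],"angular":[0,0,0],"fingers":0.65},{"slide":[14.8,26.1,9.1],"angular":[0,0,0],"fingers":0.65},{"slide":[7.4,13,4.5],"angular":[0,0,0],"fingers":0.65},{"slide":[0,0,0],"angular":[0,0,0],"fingers":0.65}]';python3 -m inch '[{"slide":[0,0,0],"angular":[0,0,0],"fingers":0.65},{"slide":[0,0,0],"angular":[0,0,0],"fingers":0.65}]' >/dev/null
python3 - <<'E'
from h import *
from workcell import snapshot
d=snapshot('wrist');P=np.load('p.npy')
im=cv2.resize(d['img'][:,:,::-1],(800,600),interpolation=cv2.INTER_CUBIC).copy()
for q in proj('w',W(P[:3],[[0,P[3]*1000-139,98],[0,P[3]*1000-139,60]]),d):cv2.circle(im,tuple(int(v) for v in (q+.5)/.7-.5),4,(255,0,255),2)
cv2.imwrite('pics/w2.png',im)
E
python3 go.py fix -1 -125.3 82
```

```text
clock: 9.82
tool_pos: [0.526, -0.0948, 0.1774]
tcp_rot: [[0.805, -0.193, 0.56], [-0.159, -0.981, -0.109], [0.571, -0.001, -0.821]]
force: [-0.4, -0.4, -1.2]
opening: 0.0554
finger_force: 0.0
t 10.03 pos [525.9 -90.7 178.4] target [ 594.  -103.9   82. ] F [-0.6 -1.2 -0.1] open 55.2 ff 0.0
fixture pos [ -70.4 -125.1  178.4]
turn [-0.001  0.001 -0.001] slide after [  1.6   0.2 118.8] slide before [  1.7   0.3 118.8]
```

View pics/w2.png

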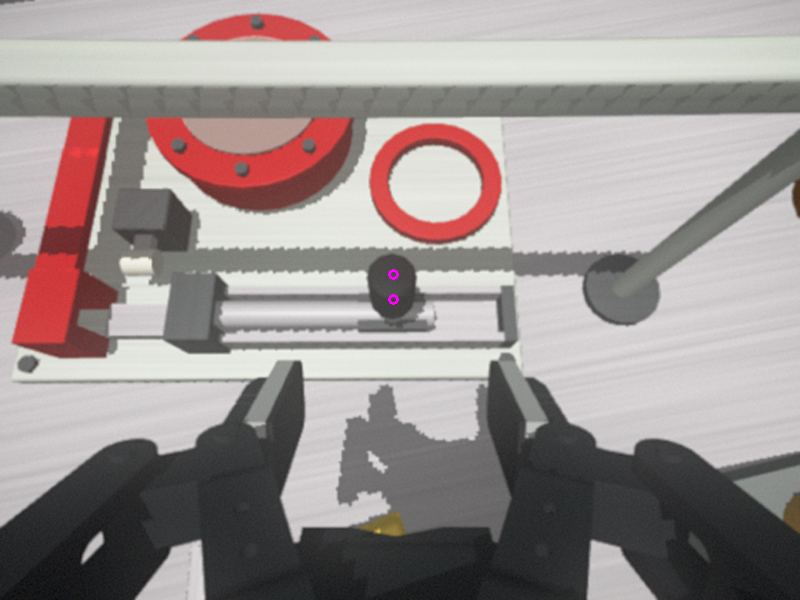

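```bash
python3 -m inch '[{"slide":[0.3,0,10],"angular":[0,0,0],"fingers":0.65},{"slide":[0.3,0,20],"angular":[0,0,0],"fingers":0.65},{"slide":[0.3,0,24],"angular":[0,0,0],"fingers":0.65},{"slide":[0.3,0,24],"angular":[0,0,0],"fingers":0.65},{"slide":[0.3,0,20],"angular":[0,0,0],"fingers":0.65},{"slide":[0,0,13],"angular":[0,0,0],"fingers":0.65},{"slide":[0,0,7],"angular":[0,0,0],"fingers":0.65},{"slide":[0,0,0],"angular":[0,0,0],"fingers":0.65}]'; python3 -m inch '[{"slide":[0,0,0],"angular":[0,0,0],"fingers":0.5},{"slide":[0,0,0],"angular":[0,0,0],"fingers":0.4},{"slide":[0,0,0],"angular":[0,0,0],"fingers":0.2},{"slide":[0,0,0],"angular":[0,0,0],"fingers":0.2},{"slide":[0,0,0],"angular":[0,0,0],"fingers":0.2},{"slide":[0,0,0],"angular":[0,0,0],"fingers":0.2},{"slide":[0,0,0],"angular":[0,0,0],"fingers":0.2},{"slide":[0,0,0],"angular":[0,0,0],"fingers":0.2}]'; python3 go.py fix 0 -45 83
```

```text
clock: 10.7
tool_pos: [0.5933, -0.1031, 0.0814]
tcp_rot: [[0.807, -0.186, 0.561], [-0.153, -0.983, -0.106], [0.571, -0.001, -0.821]]
force: [-0.1, 0.2, 0.5]
opening: 0.0553
finger_force: 0.0
clock: 11.37
tool_pos: [0.5942, -0.1033, 0.0852]
tcp_rot: [[0.803, -0.187, 0.565], [-0.154, -0.982, -0.105], [0.575, -0.003, -0.818]]
force: [-6.9, 3.4, 4.0]
opening: 0.0227
finger_force: 58.3
t 11.37 pos [ 594.2 -103.3   85.2] target [610.  -25.2  83. ] F [-6.9  3.4  4. ] open 22.7 ff 58.3
fixture pos [  -1.  -124.7   85.2]
turn [-0.002 -0.002 -0.001] slide after [ -0.5 -79.7   2.4] slide before [ -0.6 -79.6   2.6]
```

```bash
python3 -m inch '[{"slide":[0,-5,0],"angular":[0,0,0],"fingers":0.2},{"slide":[0,-10,0],"angular":[0,0,0],"fingers":0.2},{"slide":[0,-10,0],"angular":[0,0,0],"fingers":0.2},{"slide":[0,-10,0],"angular":[0,0,0],"fingers":0.2},{"slide":[0,-10,0],"angular":[0,0,0],"fingers":0.2},{"slide":[0,-10,0],"angular":[0,0,0],"fingers":0.2},{"slide":[0,-10,0],"angular":[0,0,0],"fingers":0.2},{"slide":[0,-5,0],"angular":[0,0,0],"fingers":0.2}]'; python3 -m inch '[{"slide":[0,0,0],"angular":[0,0,0],"fingers":0.2},{"slide":[0,-3,0],"angular":[0,0,0],"fingers":0.2},{"slide":[0,-2,0],"angular":[0,0,0],"fingers":0.2},{"slide":[0,0,0],"angular":[0,0,0],"fingers":0.2}]'; python3 go.py fix 0 -45 83
```

```text
clock: 12.03
tool_pos: [0.607, -0.0346, 0.0852]
tcp_rot: [[0.804, -0.188, 0.564], [-0.155, -0.982, -0.107], [0.574, -0.002, -0.819]]
force: [-8.6, -2.6, 5.9]
opening: 0.0222
finger_force: 59.2
clock: 12.37
tool_pos: [0.6079, -0.0299, 0.0852]
tcp_rot: [[0.804, -0.188, 0.565], [-0.155, -0.982, -0.106], [0.574, -0.002, -0.819]]
force: [-10.7, 1.2, 5.4]
opening: 0.0224
finger_force: 59.2
t 12.37 pos [607.9 -29.9  85.2] target [610.  -25.2  83. ] F [-10.7   1.2   5.4] open 22.4 ff 59.2
fixture pos [ -1.2 -50.   85.2]
turn [-0.001 -0.001 -0.002] slide after [-0.3 -5.   2.5] slide before [-0.3 -5.   2.5]
```

Close to the stop; continue in small steps, watching the y force.

```bash
for i in 1; do python3 -m inch '[{"slide":[0,-1.5,0],"angular":[0,0,0],"fingers":0.2},{"slide":[0,-1.5,0],"angular":[0,0,0],"fingers":0.2},{"slide":[0,0,0],"angular":[0,0,0],"fingers":0.2}]'|grep -E 'force|pos';  python3 -m inch '[{"slide":[0,-1,0],"angular":[0,0,0],"fingers":0.2},{"slide":[0,-1,0],"angular":[0,0,0],"fingers":0.2},{"slide":[0,0,0],"angular":[0,0,0],"fingers":0.2}]'|grep -E 'force|pos';python3 -m inch '[{"slide":[0,-1,0],"angular":[0,0,0],"fingers":0.2},{"slide":[0,-1,0],"angular":[0,0,0],"fingers":0.2},{"slide":[0,0,0],"angular":[0,0,0],"fingers":0.2}]'|grep -E 'force|pos'; done; python3 go.py fix 0 -45 83
```

```text
tool_pos: [0.6084, -0.0272, 0.0852]
force: [-10.1, -0.4, 6.6]
finger_force: 59.2
tool_pos: [0.6088, -0.0254, 0.0852]
force: [-10.0, -0.7, 6.0]
finger_force: 59.1
tool_pos: [0.6091, -0.0234, 0.0852]
force: [-10.2, -0.3, 6.4]
finger_force: 59.2
t 13.12 pos [609.1 -23.4  85.2] target [610.  -25.2  83. ] F [-10.2  -0.3   6.4] open 22.2 ff 59.2
fixture pos [ -1.2 -43.4  85.2]
turn [-0.001 -0.001 -0.002] slide after [-0.3  1.6  2.5] slide before [-0.3  1.6  2.5]
```

```bash
python3 -m inch '[{"slide":[0,-1,0],"angular":[0,0,0],"fingers":0.2},{"slide":[0,-1,0],"angular":[0,0,0],"fingers":0.2},{"slide":[0,0,0],"angular":[0,0,0],"fingers":0.2}]'|grep -E 'force|pos';  python3 -m inch '[{"slide":[0,-1,0],"angular":[0,0,0],"fingers":0.2},{"slide":[0,0,0],"angular":[0,0,0],"fingers":0.2}]'|grep -E 'force|pos';python3 -m inch '[{"slide":[0,-1,0],"angular":[0,0,0],"fingers":0.2},{"slide":[0,0,0],"angular":[0,0,0],"fingers":0.2}]'|grep -E 'force|pos'
```

```text
tool_pos: [0.6091, -0.0232, 0.0852]
force: [-7.2, -7.8, 8.0]
finger_force: 59.1
tool_pos: [0.6091, -0.0232, 0.0852]
force: [-6.0, -12.9, 7.7]
finger_force: 59.1
tool_pos: [0.6091, -0.0231, 0.0852]
force: [-5.1, -16.8, 7.1]
finger_force: 59.1
```

Bolt is against the stop (force rises, no motion). Release and back out along the tool axis.

```bash
python3 -m inch '[{"slide":[0,0,0],"angular":[0,0,0],"fingers":0.45},{"slide":[0,0,0],"angular":[0,0,0],"fingers":0.6},{"slide":[0,1.5,0],"angular":[0,0,0],"fingers":0.6},{"slide":[0,1.5,0],"angular":[0,0,0],"fingers":0.6},{"slide":[0,0,0],"angular":[0,0,0],"fingers":0.6}]'; python3 -m inch '[{"slide":[0,0,-10],"angular":[0,0,0],"fingers":0.6},{"slide":[0,0,-20],"angular":[0,0,0],"fingers":0.6},{"slide":[0,0,-30],"angular":[0,0,0],"fingers":0.6},{"slide":[0,0,-30],"angular":[0,0,0],"fingers":0.6},{"slide":[0,0,-30],"angular":[0,0,0],"fingers":0.6},{"slide":[0,0,-20],"angular":[0,0,0],"fingers":0.6},{"slide":[0,0,0],"angular":[0,0,0],"fingers":0.6},{"slide":[0,0,0],"angular":[0,0,0],"fingers":0.6}]'
python3 - <<'E'
from h import *
from workcell import snapshot
d=snapshot('wrist');P=np.load('p.npy')
a=snapshot('scene')['img']
c=lambda i,s:cv2.resize(i[:,:,::-1],s,interpolation=cv2.INTER_CUBIC)
w=c(d['img'],(400,300));
for q in proj('w',W(P[:3],[[0,-45,98],[0,-45,60]]),d):cv2.circle(w,tuple(int(v) for v in q/1.4),3,(255,0,255),1)
cv2.imwrite('pics/end.png',np.hstack([w,c(a[100:310,180:460],(400,300))]))
E
```

```text
clock: 14.12
tool_pos: [0.6094, -0.022, 0.0838]
tcp_rot: [[0.805, -0.187, 0.564], [-0.154, -0.982, -0.105], [0.574, -0.002, -0.819]]
force: [-0.2, 0.0, 0.9]
opening: 0.0511
finger_force: 0.0
clock: 14.78
tool_pos: [0.5307, -0.0065, 0.2001]
tcp_rot: [[0.803, -0.186, 0.566], [-0.155, -0.983, -0.103], [0.575, -0.005, -0.818]]
force: [0.3, -0.1, -1.1]
opening: 0.0514
finger_force: 0.0
```

View pics/end.png

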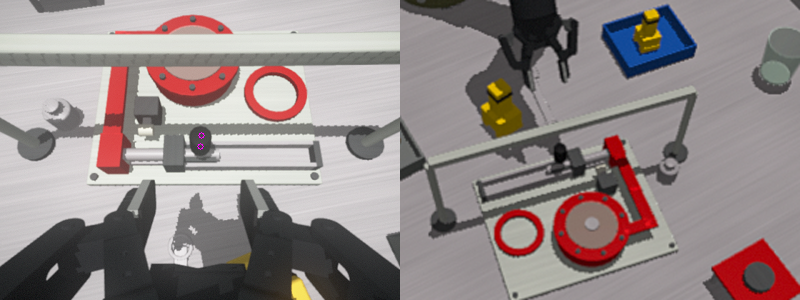

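The bolt is home in the keeper, with the knob at its predicted home position. The block stands in the blue tray, and the loose things look unmoved.

```bash
python3 -c "
from workcell import arm
print(arm.close_job())"
```

```text
the job is handed in; nothing more can be done
None
```

The job is handed in: the lockout block stands upright in the blue tray, the bolt is fully home against its stop in the keeper and released, and the arm is clear after about 15 s; the last pictures show the loose things where they were.

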